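# Lock the grinder stand's arm: catch held down, bolt slid home

### The arm

A 6-joint arm with a two-finger parallel gripper is mounted at the origin on the work surface. World frame = base frame: x ahead of the robot, y to its left, z up, the work surface at z = 0. Lengths are in m, angles in rad, forces in N, time in s.
With the tool pointing down it reaches from about 0.35 to 0.725 m from the base axis. Payload 4.3 kg.
Tool frame: the origin (TCP) lies midway between the tips of the shut fingers; the grasp point (between the pads) lies 19 mm behind it (bot.pinch_z is the distance from the TCP to the grasp point, in m); z points along the fingers, y is the line along which they close (so a half turn about z gives the same grasp; the last joint's range is limited). The gripper opens to 85 mm and grips with 20 to 120 N. Pads are 22 mm wide; open, the fingers measure 114 mm over their backs; the gripper's body (76 mm by 85 mm) begins 54 mm behind the grasp point. The pads swing forward as they close: fully open they stand 13 mm farther back than shut.
Start: joints at [-0.11, 0.377, 0.081, 1.274, 0, 1.46], TCP at [0.575, 0, 0.231] pointing down, gripper open.
Joint ranges: [-2.72, 2.72], [-0.84, 1.66], [-1.02, 1.22], [-1.77, 2.12], [-1.37, 1.28], [-3.14, 3.14]. Speed limits (rad/s): [2.57, 2.57, 3.14, 3.14, 3.14, 3.14].

### API

Orientations are given as a unit quaternion [w, x, y, z].
In Python, from workcell import sensors, snapshot, bot, spot_in, masks_of gives the robot as it stands.
- The arm moves only by the tool drive_tool, never from a script. Its argument "increments" is a list of rows, each a list of 5 numbers: the opening, from -1 (shut) to 1 (fully open), then the shift along the tool's x, y, z each as a share of 15 cm, from -1 to 1, then the turn about the tool's z as a share of 60 degrees, from -1 to 1. A call has 1 to 12 rows; each row is the pose to reach, as a shift and turn from the pose commanded when the call began, along the tool's axes at that moment; what a row does not reach only later rows make up. A row lasts 1/8 s, in which the tool goes at most 62.5 mm and 10.7 degrees, less where a joint would pass 70% of its speed; a pose out of reach is approached as far as the arm can. A call with a number of a shift or a turn outside -1 to 1 is refused whole. A call with a gripper value outside its range is refused whole. The fingers move at their own pace and stop on an object; "grip_force" is the grip in N (left out, the last holds). Time passes only in rows, so rows that repeat a pose let the fingers close. It gives the time, the measured TCP pose, the force, the opening and the grip force at its end, in the units of the state.
- sensors.get_state(): the state, without advancing time (a new reading comes with each control period).
- snapshot(name): name is "scene" or "side" or "wrist"; returns a dict with "pixels" (400x640x3 uint8, red, green, blue), "range_z" (400x640 float32, m along the optical axis (not along the pixel's ray), 0 where there is no reading), "mtx" (3x3 intrinsics, pixels), "cam_to_world" (4x4, takes a point from camera to world coordinates); the wrist camera has in their place "T_tool_cam" (4x4, takes a point from camera to tool coordinates, whose origin is the TCP and whose axes are the flange's). Camera axes: x right, y up, looking along -z (the intrinsics and any distortion apply to the point x, -y, -z); pixel columns grow to the right and rows downward; lengths in m; the calibration is good to about 2 mm. The wrist camera is an equidistant fisheye: a pixel r from the principal point sees the ray r / f radians off the axis. A picture is of the moment at which its call begins: read the wrist's pose just before it.
- bot.finish_job(): hands the job in; it is judged then, once.
Trained networks look in a picture, given as the dict that the camera call returned (one of the last four; its "shot" number tells which), for a name from the list of things; names that differ only in an ending like _2 or _b are one class to them, and where a whole thing is asked for, a point or a joint stands for the part that bears it (a point fixed in the world has none). Each returns a list of dicts, best first, with "conf" (0 to 1); they miss things now and then, are a little off and sometimes report something else, mostly with a low value. They report only what shows in the picture. A call takes as long as a camera call.
- spot_in(picture, label): "bbox" ([centre column, centre row, width, height] in pixels, round what is visible of it).
- masks_of(picture, label): "mask" (400x640 bool, what is visible of it) and "bbox" ([centre column, centre row, width, height] in pixels, round what is visible of it).
The state is a dict: "t": time; "joint_pos": joint angles; "joint_velocities": joint speeds; "joint_efforts": joint torques, N m; "tcp_pos": TCP position; "ee_rot": TCP orientation; "ft_force": force on the tool from outside, world axes, zero at the start; "torque": the same for the moment, N m; "width": opening from 0.0 (shut) to 1.0 (fully open); "grip_force": force on a finger pad.
Only numpy, scipy, OpenCV 4.12 (cv2) and the standard library are available. Lean on these libraries where they do the work, as an engineer would, in place of code of your own. Each camera call takes 0.05 s, during which the arm holds its last target. There are 200 camera calls.

### The job

Lock the raised arm of the blue grinder stand: with one fingertip press the yellow spring catch down and keep it down, and with the other fingertip push the red knob so that the bolt slides fully home into the keeper at the foot of the tower. Only when the bolt is home, let the catch spring all the way back up behind it and take the hand away. It is all fingertip work, with nothing to grip or lift, and the tin, jar, carton and spanner lying on the stand stay where they are.

Things in the scene. Friction and masses are not known exactly. Their poses are not given: they have to be found in the camera images.
- stand: Blue grinder stand, fixed. Origin on the table under the lock's middle. +x: from red knob to yellow catch; +y: the way the bolt closes, towards the tower; z up. Base x -140..140, y -190..290, top at z 30 mm. Tower and raised grinder stand beyond y 145, 360 mm high (a 52 mm high foot from y 129). A guide bridge over the bolt (y 60..76) is 57 mm high. The dark well round the catch is 39 mm high.
- catch_bar (a point): Middle of the flat top of the yellow catch, a ribbed thumb bar 32 mm (stand x) by 94 mm (stand y). At rest at (32, -15, 62) mm in the stand's frame, so 62 mm above the table; goes down with the catch. A fingertip may slide along it while pressing.
- catch_tooth (a point): Middle of the top of the orange tooth, 10 mm (stand x) by 16 mm (stand y), on the catch's side that faces the bolt, level with the yellow bar's top. At rest at (11, 5, 62) mm in the stand's frame. It stops the bolt's steel arm until it is pressed below it.
- catch (a joint): How far the catch is pressed straight down, m: 0 sprung up, 0.012 at its stop. Spring force about 2 N at first, 6.5 N at the stop. Frees the bolt from about 0.006; 0.008 to 0.012 is safe.
- bolt_knob (a point): Middle of the top of the red knob, a block 30 (stand x) x 16 (stand y) x 28 mm high, top 75 mm above the table. At (-32, -14, 75) mm in the stand's frame at bolt value 0; moves to +y with the bolt. Push its face that looks to stand -y; behind it is only the bolt's tail, top 49 mm above the table: a fingertip at 51 to 54 mm clears it. Gap from knob to yellow bar 33 mm; their middles are 64 mm apart.
- bolt_arm (a point): Free end, at the top, of the steel arm that leads from the knob's middle towards the catch: 12 mm wide (stand y), 56 to 64 mm above the table. At (17, -14, 64) mm in the stand's frame at bolt value 0; moves with the bolt. The orange tooth stops it.
- keeper (a point): Middle of the top of the blue keeper that the bolt's rod enters: 52 (stand x) x 22 mm (stand y), fixed, top 69 mm above the table, at (-32, 118, 69) mm in the stand's frame.
- bolt (a joint): How far the bolt has slid to the stand's +y, m: starts at 0 to 0.004 (drawn back, with free play before the tooth), 0.038 is fully home at its stop. Needs 3 to 4 N and stays where it is left. Past 0.033 its arm has passed the tooth and the released catch rises behind it; before that a released catch stays caught under the arm or blocks the bolt.
- disc_tin: Loose bystander: aluminium tin, diameter 60, 45 mm high, standing on the base. Origin: centre of its underside.
- grease_jar: Loose bystander: white jar with green cap, diameter 48, 60 mm high, standing on the base. Origin: centre of its underside.
- carton: Loose bystander: cardboard box 48 x 48 x 40 mm high, standing on the base. Origin: centre of its underside.
- spanner: Loose bystander: steel spanner 150 mm long, lying on the base along the knob's side. Origin: under its middle, x along it.

How it is judged:
By the outcome, as a careful person would: the job done as asked, in the order asked, and still so for the second after the job is handed in, with the robot touching nothing.
It also fails if it takes over 32 s, if anything falls off the work surface, if the arm or the gripper's body presses on something with over 40 N, if the wrist force passes 120 N, or if a joint passes its speed limit or range.

## Working session

There is one attempt and no reset: what is moved stays moved. The work goes in short steps, Python scripts to look and compute and a tool call to move; the robot and the scene stay as the last step left them, time stands still between calls to the robot, and variables do not carry over. Pictures are saved under pics/ and viewed, at most 10 in all, crops included, and the job is handed in when it is done.

Besides the shell and the picture viewer there is one more tool, called after ">>>" as name([rows], argument=value, ...), one row to a line, values as JSON. drive_tool: Moves the arm, as the interface text tells. Shift numbers are shares of 15 cm and turn numbers shares of 60 degrees, none past 1 either way. Its arguments: {"type":"object","properties":{"increments":{"type":"array","items":{"type":"array","items":{"type":"number","minimum":-1,"maximum":1}}},"grip_force":{"type":"number"}},"required":["increments"]}

```bash
mkdir -p pics; cat > h.py <<'E'
import numpy as np,cv2
from workcell import sensors,snapshot,bot,spot_in,masks_of
def pts(p,m):
    m=m&(p["range_z"]>0); v,u=np.nonzero(m); z=p["range_z"][v,u]; K=p["mtx"]
    X=np.c_[(u-K[0,2])/K[0,0]*z,-(v-K[1,2])/K[1,1]*z,-z,np.ones_like(z)]
    return (p["cam_to_world"]@X.T).T[:,:3]
E
python3 - <<'E'
from h import *
s=sensors.get_state();print(s["t"],s["tcp_pos"],s["ee_rot"],s["width"])
ims=[]
for c in["scene","side"]:
    p=snapshot(c);ims.append(p["pixels"]);print(c,p["cam_to_world"][:3,3].round(3))
    for n in["stand","catch_bar","catch_tooth","bolt_knob","bolt_arm","keeper","disc_tin","grease_jar","carton","spanner"]:
        try:r=masks_of(p,n)
        except Exception as e:print(n,e);continue
        if r:
            q=pts(p,r[0]["mask"]);print(n,round(r[0]["conf"],2),np.round(r[0]["bbox"]),np.median(q,0).round(3) if len(q) else None,np.percentile(q,2,axis=0).round(3),np.percentile(q,98,axis=0).round(3))
cv2.imwrite("pics/a.png",cv2.resize(np.vstack(ims),(480,600))[:,:,::-1]);cv2.imwrite("pics/b.png",ims[0][:,:,::-1])
E
```

```text
0.0 [5.74353660e-01 9.46939592e-05 2.30381740e-01] [-7.95268605e-04  7.07096461e-01  7.07116385e-01 -6.16499107e-04] 0.9942658658334865
scene [ 0.825 -0.385  0.682]
stand 0.65 [352. 167. 269. 327.] [0.612 0.022 0.03 ] [ 0.476 -0.188  0.022] [0.75  0.271 0.238]
catch_bar 0.92 [366. 196.  47.  58.] [ 0.644 -0.016  0.062] [ 0.619 -0.059  0.045] [0.661 0.033 0.064]
catch_tooth 0.93 [364. 197.  38.  57.] [ 0.645 -0.018  0.061] [ 0.622 -0.059  0.042] [0.661 0.031 0.064]
bolt_knob 0.74 [340. 172.  52.  67.] [ 0.581 -0.016  0.051] [ 0.566 -0.058  0.038] [0.622 0.082 0.076]
bolt_arm 0.72 [340. 172.  50.  67.] [ 0.581 -0.015  0.05 ] [ 0.564 -0.058  0.031] [0.624 0.081 0.075]
keeper 0.58 [350. 164. 266. 328.] [0.612 0.022 0.03 ] [ 0.475 -0.188  0.02 ] [0.749 0.271 0.238]
disc_tin 0.85 [428. 169.  42.  45.] [0.705 0.084 0.073] [0.676 0.068 0.03 ] [0.73  0.122 0.077]
grease_jar 0.91 [368. 271.  31.  47.] [ 0.72  -0.132  0.089] [ 0.698 -0.146  0.04 ] [ 0.74  -0.105  0.092]
carton 0.85 [300. 252.  39.  40.] [ 0.621 -0.156  0.069] [ 0.594 -0.179  0.035] [ 0.646 -0.123  0.072]
spanner 0.69 [279. 187.
[... 312 characters left out ...]
ob 0.85 [310. 207.  57.  51.] [ 0.575 -0.017  0.051] [ 0.562 -0.059  0.039] [0.619 0.056 0.075]
bolt_arm 0.74 [313. 208.  48.  46.] [ 0.576 -0.017  0.053] [ 0.562 -0.058  0.041] [0.621 0.056 0.075]
keeper 0.82 [320. 165. 261. 331.] [0.564 0.035 0.03 ] [ 0.463 -0.19   0.012] [0.737 0.288 0.301]
disc_tin 0.92 [338. 153.  34.  32.] [0.691 0.084 0.068] [0.671 0.068 0.031] [0.724 0.121 0.076]
grease_jar 0.81 [410. 219.  30.  43.] [ 0.705 -0.13   0.077] [ 0.692 -0.146  0.031] [ 0.732 -0.104  0.091]
carton 0.73 [376. 258.  41.  45.] [ 0.609 -0.155  0.068] [ 0.586 -0.179  0.029] [ 0.652 -0.111  0.071]
spanner 0.7 [289. 253.  60.  67.] [ 0.505 -0.062  0.037] [ 0.482 -0.135  0.029] [0.521 0.007 0.039]
```

View pics/b.png

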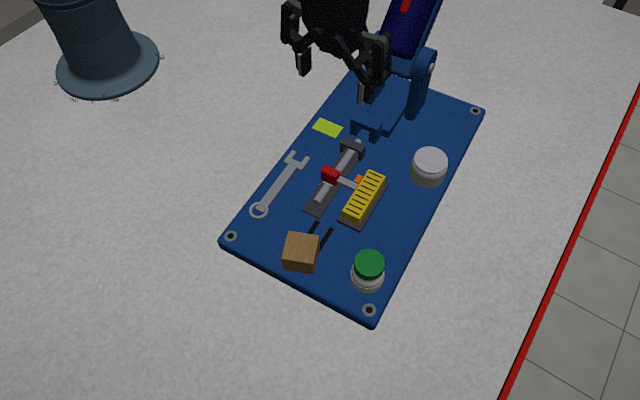

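View pics/a.png

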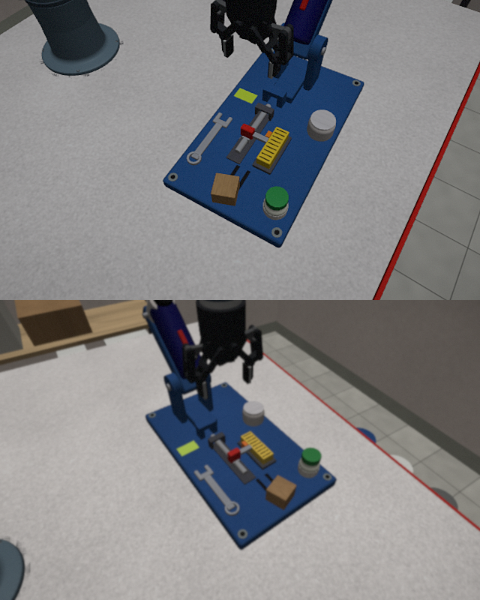

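The base lies roughly along world axes, with the red knob at (330,175) and the yellow bar at (365,197) in the scene view. The gripper is already oriented to suit. Next I'll refine the pose from the coloured tops.

```bash
python3 - <<'E'
from h import *
for c in["scene","side"]:
    p=snapshot(c);h=cv2.cvtColor(p["pixels"],cv2.COLOR_RGB2HSV);W=np.zeros((400,640,3));W.reshape(-1,3)[:]=0
    v,u=np.nonzero(p["range_z"]>0);W[v,u]=pts(p,p["range_z"]>0)
    H,S,V=h[...,0],h[...,1],h[...,2];reg=np.zeros((400,640),bool)
    near=(abs(W[...,0]-.61)<.08)&(abs(W[...,1]+.01)<.09)
    for n,m in[("yel",(H>18)&(H<32)&(S>120)&near&(W[...,2]>.05)),("red",((H<6)|(H>174))&(S>140)&near&(W[...,2]>.04)),("redtop",((H<6)|(H>174))&(S>140)&near&(W[...,2]>.071)),("org",(H>=7)&(H<16)&(S>150)&near&(W[...,2]>.055)),("base",(H>100)&(H<125)&(S>120)&(abs(W[...,2]-.03)<.006)&(W[...,1]<.14))]:
        q=W[m]; 
        if len(q)<4: print(n,len(q));continue
        (cx,cy),sz,a=cv2.minAreaRect(q[:,:2].astype(np.float32))
        print(c,n,len(q),"med",np.median(q,0).round(4),"rect",round(cx,4),round(cy,4),np.round(sz,3),round(a,1),q.min(0).round(3),q.max(0).round(3))
E
```

```text
scene yel 1145 med [ 0.6432 -0.0169  0.0618] rect 0.5948 -0.0164 [0.128 0.094] 4.9 [ 0.53 -0.06  0.05] [0.662 0.035 0.39 ]
scene red 346 med [ 0.5807 -0.0193  0.0739] rect 0.5884 -0.0138 [0.113 0.047] 4.9 [ 0.531 -0.039  0.046] [0.645 0.011 0.395]
scene redtop 216 med [ 0.5809 -0.0152  0.0753] rect 0.5884 -0.0138 [0.113 0.047] 4.9 [ 0.531 -0.039  0.071] [0.645 0.011 0.395]
scene org 77 med [6.179e-01 6.000e-04 6.280e-02] rect 0.5867 -0.0133 [0.109 0.048] 3.9 [ 0.531 -0.038  0.059] [0.641 0.013 0.391]
scene base 19242 med [ 0.6331 -0.0603  0.0298] rect 0.3647 -0.0398 [0.773 0.342] 4.8 [-0.02  -0.2    0.024] [0.763 0.14  0.036]
side yel 752 med [ 0.6383 -0.0224  0.0614] rect 0.5973 -0.0164 [0.117 0.093] 4.8 [ 0.538 -0.06   0.05 ] [0.659 0.034 0.402]
side red 224 med [ 0.5736 -0.0195  0.0722] rect 0.5923 -0.0155 [0.107 0.032] 11.5 [ 0.537 -0.036  0.051] [0.646 0.009 0.397]
side redtop 121 med [ 0.5755 -0.0158  0.0744] rect 0.5923 -0.0155 [0.107 0.032] 11.5 [ 0.537 -0.036  0.071] [0.646 0.009 0.397]
side org 39 med [0.6165 0.0062 0.0615] rect 0.5874 -0.016 [0.087 0.033] 22.9 [ 0.541 -0.037  0.056] [0.623 0.014 0.384]
side base 14014 med [ 0.5728 -0.0698  0.0294] rect 0.607 -0.0195 [0.276 0.341] 4.6 [ 0.457 -0.199  0.024] [0.756 0.14  0.036]
```

```bash
cat >> h.py <<'E'
def look(c):
    p=snapshot(c);h=cv2.cvtColor(p["pixels"],cv2.COLOR_RGB2HSV);W=np.zeros((400,640,3))
    W[p["range_z"]>0]=pts(p,p["range_z"]>0)
    H,S=h[...,0],h[...,1];x,y,z=W[...,0],W[...,1],W[...,2]
    near=(abs(x-.61)<.08)&(abs(y+.01)<.09)
    M=dict(yel=(H>18)&(H<32)&(S>120)&near&(abs(z-.058)<.008)&(x>.6),red=((H<6)|(H>174))&(S>140)&near&(abs(z-.0755)<.003),org=(H>=7)&(H<16)&(S>150)&near&(abs(z-.058)<.008),base=(H>100)&(H<125)&(S>120)&(abs(z-.03)<.004)&(y<.14)&(x>.4))
    for n,m in M.items():
        q=W[m]
        if len(q)<4: print(c,n,len(q));continue
        (cx,cy),sz,a=cv2.minAreaRect(q[:,:2].astype(np.float32))
        print(c,n,len(q),"med",np.median(q,0).round(4),"rect",round(cx,4),round(cy,4),np.round(sz,3),round(a,1),q.min(0).round(3),q.max(0).round(3))
    return p,W
E
python3 - <<'E'
from h import *
for c in["scene","side"]:
    p,W=look(c)
E
```

```text
scene yel 1089 med [ 0.644  -0.0171  0.0616] rect 0.6419 -0.0127 [0.033 0.094] 4.8 [ 0.624 -0.06   0.05 ] [0.661 0.035 0.065]
scene red 126 med [ 0.5788 -0.015   0.0745] rect 0.5787 -0.0145 [0.028 0.015] 5.2 [ 0.565 -0.023  0.073] [ 0.593 -0.006  0.077]
scene org 46 med [0.6198 0.0056 0.0618] rect 0.6191 0.0061 [0.009 0.015] 2.1 [ 0.615 -0.001  0.059] [0.624 0.014 0.063]
scene base 18935 med [ 0.6328 -0.0593  0.0298] rect 0.6116 -0.0193 [0.277 0.341] 4.8 [ 0.461 -0.2    0.026] [0.763 0.14  0.034]
side yel 721 med [ 0.6389 -0.0216  0.0613] rect 0.6397 -0.0129 [0.032 0.093] 5.7 [ 0.621 -0.06   0.05 ] [0.658 0.034 0.064]
side red 97 med [ 0.5756 -0.0147  0.0743] rect 0.5767 -0.0153 [0.027 0.015] 4.6 [ 0.563 -0.022  0.073] [ 0.59  -0.007  0.077]
side org 41 med [0.6166 0.0081 0.0614] rect 0.6175 0.0118 [0.01  0.025] 0.9 [ 0.613 -0.001  0.05 ] [0.622 0.024 0.063]
side base 13727 med [ 0.574  -0.0687  0.0294] rect 0.607 -0.0191 [0.275 0.34 ] 4.7 [ 0.457 -0.199  0.026] [0.756 0.14  0.034]
```

>>> drive_tool([
  [0.25,-0.263,0.244,0.3,-0.08],
  [0.25,-0.263,0.244,0.6,-0.08],
  [0.25,-0.263,0.244,0.707,-0.08],
  [0.25,-0.263,0.244,0.707,-0.08],
  [0.25,-0.263,0.244,0.707,-0.08],
  [0.25,-0.263,0.244,0.707,-0.08],
])

```text
t: 2.05
tcp_pos: [0.613, -0.0393, 0.1276]
ee_rot: [0.002, 0.677, 0.736, 0.001]
ft_force: [-0.6, -0.0, -0.1]
width: 0.622
grip_force: 0.0
```

```bash
python3 - <<'E'
from h import *
s=sensors.get_state();print(s["t"],s["tcp_pos"],s["ee_rot"],s["width"],s["ft_force"])
ims=[]
th=np.deg2rad(4.8);o=np.array([.6083,.0005]);R=np.array([[np.cos(th),np.sin(th)],[-np.sin(th),np.cos(th)]])
for c in["scene","side"]:
    p=snapshot(c);W=np.zeros((400,640,3));W[p["range_z"]>0]=pts(p,p["range_z"]>0)
    S=W.copy();S[...,:2]=(W[...,:2]-o)@R.T
    m=(abs(S[...,0])<.09)&(abs(S[...,1]+.04)<.03)&(S[...,2]>.08)&(S[...,2]<.17)
    for sg in(-1,1):
        q=S[m&(S[...,0]*sg>0)];
        if len(q)<5:continue
        zz=np.percentile(q[:,2],1);t=q[q[:,2]<zz+.012];print(c,sg,len(q),"zmin",zz.round(4),"tip min/max",np.percentile(t,2,axis=0).round(4),np.percentile(t,98,axis=0).round(4))
    im=p["pixels"];v,u=np.nonzero(m);r,cc=int(v.mean()),int(u.mean());ims.append(cv2.resize(im[max(r-60,0):max(r-60,0)+140,cc-80:cc+80],(400,350)))
ims.append(cv2.resize(snapshot("wrist")["pixels"],(560,350))[:,80:480])
cv2.imwrite("pics/c.png",np.vstack([np.hstack(ims[:2]),])[:,:,::-1]);cv2.imwrite("pics/d.png",ims[2][:,:,::-1])
E
```

```text
2.05 [ 0.61298479 -0.03931645  0.12758877] [0.00166562 0.67666768 0.7362859  0.00107125] 0.6219375265285959 [-0.55647007 -0.0148602  -0.05500962]
scene -1 234 zmin 0.1319 tip min/max [-0.0374 -0.0513  0.1315] [-0.0258 -0.0303  0.1437]
scene 1 168 zmin 0.1333 tip min/max [ 0.0272 -0.0517  0.1329] [ 0.0404 -0.0355  0.1448]
side -1 185 zmin 0.1322 tip min/max [-0.0408 -0.0515  0.1305] [-0.0274 -0.0362  0.1438]
side 1 236 zmin 0.1317 tip min/max [ 0.0249 -0.0519  0.1312] [ 0.0372 -0.0291  0.1429]
```

View pics/c.png

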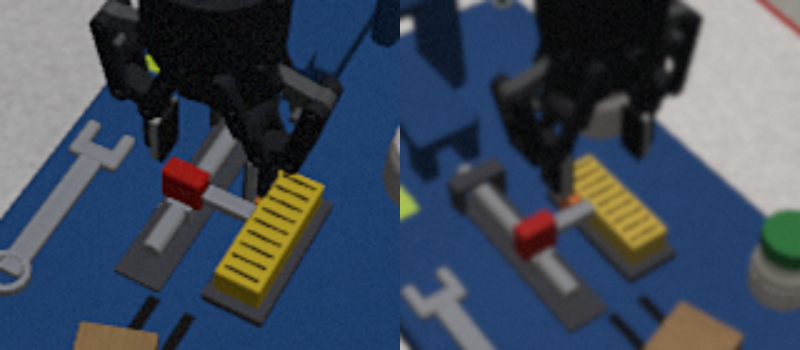

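View pics/d.png

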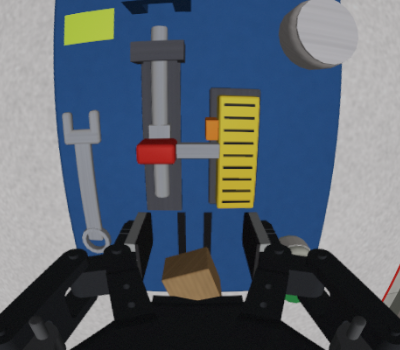

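The fingertips sit 66 mm apart, centred on the knob and bar lines, about 4.5 mm above the TCP, and their front edges clear the knob's back face.

>>> drive_tool([
  [0.25,0,0,0.2,0],
  [0.25,0,0,0.37,0],
  [0.25,0,0,0.4,0],
  [0.25,0,0,0.4,0],
])

```text
t: 2.7
tcp_pos: [0.6118, -0.0395, 0.0658]
ee_rot: [0.0, 0.677, 0.736, 0.0]
ft_force: [0.2, -0.6, -0.7]
width: 0.628
grip_force: 0.0
```

>>> drive_tool([
  [0.25,0,0,0.05,0],
  [0.25,0,0,0.1,0],
  [0.25,0,0,0.1,0],
  [0.25,0,0,0.1,0],
])

```text
t: 3.2
tcp_pos: [0.6131, -0.0397, 0.0514]
ee_rot: [0.001, 0.677, 0.736, 0.001]
ft_force: [2.5, -0.6, 4.2]
width: 0.624
grip_force: 2.3
```

```bash
python3 - <<'E'
from h import *
s=sensors.get_state();print(s["t"],s["tcp_pos"],s["ft_force"],s["torque"])
for c in["scene","side"]:look(c)
E
```

```text
3.2 [ 0.61313041 -0.03973183  0.05137633] [ 2.45889493 -0.61135949  4.17741703] [-0.10865779 -0.61380981  0.00356594]
scene yel 366 med [ 0.6505 -0.0444  0.0545] rect 0.6421 -0.0137 [0.033 0.092] 4.9 [ 0.624 -0.06   0.05 ] [0.662 0.033 0.066]
scene red 9 med [ 0.5863 -0.0205  0.0732] rect 0.5827 -0.0215 [0.016 0.014] 56.6 [ 0.575 -0.032  0.073] [ 0.593 -0.019  0.076]
scene org 2
scene base 16474 med [ 0.652  -0.0767  0.0298] rect 0.6118 -0.0251 [0.278 0.329] 4.7 [ 0.464 -0.199  0.026] [0.763 0.14  0.034]
side yel 353 med [ 0.6375 -0.0362  0.0545] rect 0.6404 -0.0273 [0.032 0.064] 4.2 [ 0.624 -0.059  0.05 ] [0.658 0.006 0.065]
side red 6 med [ 0.5636 -0.0171  0.0741] rect 0.5636 -0.0166 [0.002 0.008] 8.1 [ 0.562 -0.021  0.073] [ 0.564 -0.013  0.074]
side org 0
side base 12320 med [ 0.5587 -0.0817  0.0295] rect 0.6067 -0.0194 [0.275 0.34 ] 4.7 [ 0.457 -0.199  0.026] [0.756 0.14  0.034]
```

>>> drive_tool([
  [0.25,0,0,0.017,0],
  [0.25,0,0,0.017,0],
  [0.25,0,0,0.017,0],
])

```text
t: 3.68
tcp_pos: [0.6131, -0.0397, 0.0486]
ee_rot: [0.001, 0.677, 0.736, 0.001]
ft_force: [3.5, 0.2, 4.7]
width: 0.629
grip_force: 2.8
```

>>> drive_tool([
  [0.25,0.03,0,0,0],
  [0.25,0.06,0,0,0],
  [0.25,0.08,0,0,0],
  [0.25,0.1,0,0,0],
  [0.25,0.12,0,0,0],
  [0.25,0.12,0,0,0],
])

```text
t: 4.42
tcp_pos: [0.6102, -0.0236, 0.0482]
ee_rot: [0.002, 0.677, 0.736, -0.002]
ft_force: [1.2, -5.6, 5.6]
width: 0.623
grip_force: 3.9
```

>>> drive_tool([
  [0.25,0.02,0,0.002,0],
  [0.25,0.04,0,0.002,0],
  [0.25,0.06,0,0.002,0],
  [0.25,0.08,0,0.002,0],
  [0.25,0.1,0,0.002,0],
  [0.25,0.1,0,0.002,0],
])

```text
t: 5.18
tcp_pos: [0.609, -0.0088, 0.0482]
ee_rot: [0.002, 0.677, 0.736, -0.002]
ft_force: [0.1, -5.3, 7.5]
width: 0.624
grip_force: 3.9
```

```bash
python3 - <<'E'
from h import *
ims=[]
for c in["scene","side"]:
    p,W=look(c);ims.append(cv2.resize(p["pixels"][110:270,250:450],(400,320)))
cv2.imwrite("pics/e.png",np.hstack(ims)[:,:,::-1])
E
```

```text
scene yel 580 med [ 0.6466 -0.0302  0.0516] rect 0.6378 -0.0153 [0.041 0.088] 5.0 [ 0.615 -0.06   0.05 ] [0.661 0.03  0.065]
scene red 57 med [0.5838 0.0056 0.0743] rect 0.5814 0.0056 [0.014 0.021] 86.9 [ 0.572 -0.002  0.073] [0.592 0.013 0.077]
scene org 28 med [0.6197 0.0031 0.0515] rect 0.6197 0.002 [0.009 0.009] 12.8 [ 0.615 -0.002  0.05 ] [0.624 0.008 0.053]
scene base 16778 med [ 0.6501 -0.0742  0.0298] rect 0.6115 -0.0196 [0.278 0.341] 4.6 [ 0.46  -0.198  0.026] [0.763 0.14  0.034]
side yel 454 med [ 0.6379 -0.0247  0.0515] rect 0.6399 -0.0125 [0.031 0.093] 4.6 [ 0.622 -0.059  0.05 ] [0.658 0.034 0.064]
side red 0
side org 25 med [0.6181 0.0037 0.0512] rect 0.6178 0.0032 [0.009 0.011] 6.4 [ 0.613 -0.002  0.05 ] [0.623 0.009 0.053]
side base 12477 med [ 0.5601 -0.08    0.0294] rect 0.6069 -0.0194 [0.275 0.341] 4.5 [ 0.457 -0.198  0.026] [0.756 0.14  0.034]
```

View pics/e.png

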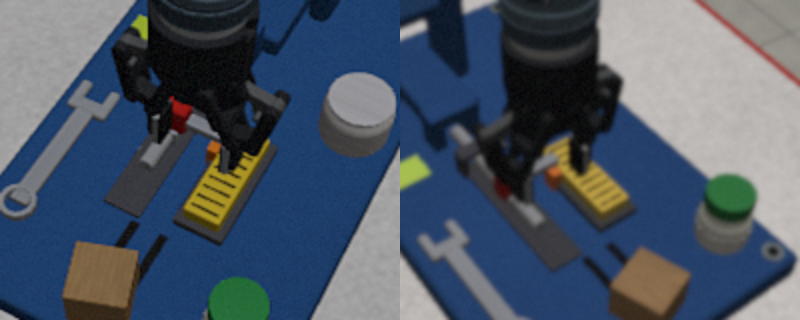

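The knob has advanced about 22 mm, and the bar (top at z 51.5) is held down 10 mm. I'll keep pushing.

>>> drive_tool([
  [0.25,0.02,0,0,0],
  [0.25,0.04,0,0,0],
  [0.25,0.06,0,0,0],
  [0.25,0.08,0,0,0],
  [0.25,0.09,0,0,0],
  [0.25,0.09,0,0,0],
])

```text
t: 6.02
tcp_pos: [0.6079, 0.0045, 0.0482]
ee_rot: [0.002, 0.677, 0.736, -0.002]
ft_force: [0.4, -5.7, 7.2]
width: 0.629
grip_force: 4.0
```

>>> drive_tool([
  [0.25,0.01,0,0,0],
  [0.25,0.02,0,0,0],
  [0.25,0.02,0,0,0],
])

```text
t: 6.4
tcp_pos: [0.6078, 0.0058, 0.0482]
ee_rot: [0.003, 0.678, 0.735, -0.003]
ft_force: [-0.2, -11.1, 7.2]
width: 0.621
grip_force: 6.5
```

>>> drive_tool([
  [0.25,0.015,0,0,0],
  [0.25,0.02,0,0,0],
  [0.25,0.02,0,0,0],
])

```text
t: 6.78
tcp_pos: [0.6078, 0.0059, 0.0483]
ee_rot: [0.005, 0.678, 0.735, -0.005]
ft_force: [0.2, -17.7, 6.7]
width: 0.624
grip_force: 10.6
```

```bash
python3 - <<'E'
from h import *
p,W=look("scene")
E
```

```text
scene yel 736 med [ 0.6453 -0.0229  0.0518] rect 0.6426 -0.0145 [0.033 0.091] 5.2 [ 0.624 -0.06   0.05 ] [0.661 0.032 0.065]
scene red 65 med [0.5827 0.022  0.0743] rect 0.5818 0.0209 [0.017 0.015] 18.4 [0.571 0.013 0.073] [0.59  0.03  0.076]
scene org 42 med [0.6196 0.0048 0.0521] rect 0.5968 0.0043 [0.055 0.015] 2.2 [ 0.569 -0.004  0.05 ] [0.624 0.012 0.063]
scene base 17017 med [ 0.6482 -0.0725  0.0298] rect 0.6115 -0.0198 [0.278 0.341] 4.7 [ 0.46  -0.2    0.026] [0.763 0.14  0.034]
```

The bolt is hard against its stop: the force climbs with no further motion, and the knob has travelled about 37 mm. I'll back off the knob a little, then let the catch rise and withdraw.

>>> drive_tool([
  [0.25,-0.03,0,0,0],
  [0.25,-0.06,0,0,0],
  [0.25,-0.06,0,-0.04,0],
  [0.25,-0.06,0,-0.08,0],
  [0.25,-0.06,0,-0.13,0],
  [0.25,-0.06,0,-0.25,0],
  [0.25,-0.06,0,-0.5,0],
  [0.25,-0.06,0,-0.8,0],
  [0.25,-0.4,0,-1,0],
  [0.25,-0.7,0,-1,0],
  [0.25,-0.7,0,-1,0],
])

```text
t: 8.2
tcp_pos: [0.6155, -0.0948, 0.1972]
ee_rot: [-0.0, 0.678, 0.735, -0.001]
ft_force: [-1.0, 0.7, -0.1]
width: 0.622
grip_force: 0.0
```

```bash
python3 - <<'E'
from h import *
ims=[]
for c in["scene","side"]:
    p,W=look(c);ims.append(cv2.resize(p["pixels"][110:270,250:450],(400,320)))
cv2.imwrite("pics/f.png",np.hstack(ims)[:,:,::-1])
E
```

```text
scene yel 1101 med [ 0.6441 -0.0172  0.0616] rect 0.6416 -0.013 [0.034 0.094] 4.7 [ 0.623 -0.06   0.05 ] [0.662 0.035 0.065]
scene red 0
scene org 57 med [0.6199 0.0039 0.0612] rect 0.5951 0.0054 [0.058 0.016] 1.0 [ 0.566 -0.002  0.05 ] [0.624 0.014 0.065]
scene base 17391 med [ 0.6459 -0.0701  0.0298] rect 0.6123 -0.0249 [0.277 0.329] 4.6 [ 0.469 -0.199  0.026] [0.763 0.14  0.034]
side yel 741 med [ 0.6386 -0.0216  0.0614] rect 0.6399 -0.0128 [0.032 0.094] 4.7 [ 0.623 -0.06   0.05 ] [0.659 0.035 0.064]
side red 97 med [0.5727 0.0204 0.0743] rect 0.5727 0.021 [0.017 0.027] 89.7 [0.559 0.013 0.073] [0.586 0.029 0.076]
side org 69 med [0.6169 0.0038 0.0599] rect 0.6179 0.0109 [0.01  0.027] 0.5 [ 0.613 -0.002  0.051] [0.623 0.024 0.063]
side base 13427 med [ 0.5706 -0.0719  0.0294] rect 0.6067 -0.0196 [0.274 0.341] 4.7 [ 0.457 -0.198  0.026] [0.756 0.14  0.034]
```

View pics/f.png

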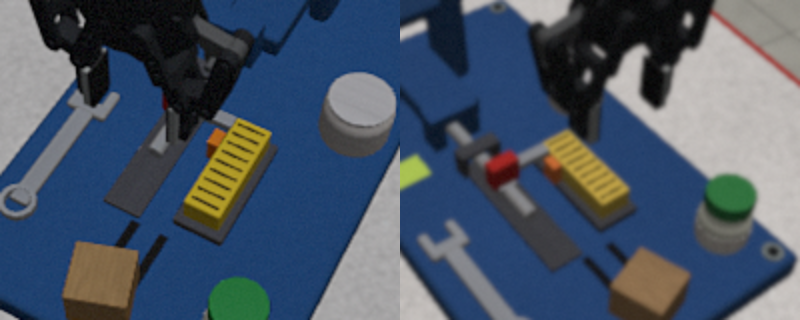

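The catch is fully up (z 61.6 mm, as at rest), the tooth stands behind the arm, the bolt is home and the hand is clear.

```bash
python3 -c "
from h import *
print(bot.finish_job())"
```

```text
the job is handed in; nothing more can be done
None
```

The job is handed in: the bolt was pushed to its stop in the keeper, the catch then sprang back up behind it, and the hand is clear with the tin, jar, carton and spanner not touched.

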